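Square a terminal block against two fences, then load it in the carrier

TASK

The brown terminal block lies askew on the grey squaring plate: push it until it is flush against both aluminium fences (its long side on the far, longer fence, its end on the left, shorter one) and take the fingers off it, so that it lies there square. Then pick it up and set it down, upright and fully flat, in the nest of the blue carrier. Leave the spool, the brass weight and the screwdriver where they are.

Things in the scene. Friction and masses are not known exactly. Their poses are not given: they have to be found in the camera images.
- terminal_block: Loose brown block 44 x 76 x 26 mm (x, y, z), about 160 g, with four flush brass screw heads in a row on its top face. Origin: centre of its underside; z up, y along its length. Starts flat on the squaring plate, clear of both fences, turned up to 0.35 rad from the plate's axes. Either end may lead (it is symmetric).
- squaring_plate: Fixed grey bed 150 x 170 x 8 mm (x, y, z), origin at the centre of its underside, top at z = 8 mm. Two aluminium fences 15 mm thick stand 10 mm above the bed (tops at z = 18 mm): the far, longer one has its inner face at x = +60 mm and runs from y = -85 to +45 mm; the left, shorter one has its inner face at y = +70 mm and runs from x = -75 to +35 mm. The near (-x) and right (-y) edges are open.
- fence_corner (a point): Point on the bed top where the inner faces of the two fences would meet (the fences stop short of the corner, leaving an open gap); axes as the squaring plate's.
- squared_spot (a point): Where the block's origin lies once it is flush on both fences: x = 38, y = 32, z = 8 mm in the squaring plate's frame, the block's y parallel to the plate's y. Its upper 16 mm then stand above the fences, so it can be gripped across its 44 mm width with one finger above the far fence.
- carrier: Fixed blue carrier, base 76 x 136 x 6 mm (x, y, z), origin at the centre of its underside. On it an aluminium rim 8 mm wide, 5 mm high (top at z = 11 mm), encloses a rectangular nest 52 x 84 mm (x, y): 4 mm clearance round the block, whose length goes along the carrier's y, either way round.
- nest (a point): Centre of the nest's floor, 6 mm above the carrier's underside; axes as the carrier's. The block's origin belongs here.
- spool: Loose small spool of copper-coloured wire with black flanges, 48 mm diameter, 42 mm tall, standing beyond the squaring plate; origin at the centre of its underside. Leave alone.
- brass_weight: Loose pale brass weight with a knob, 28 mm diameter, 27 mm tall, standing beyond the carrier, right of the squaring plate; origin at the centre of its underside. Leave alone.
- screwdriver: Loose yellow precision screwdriver, 18 x 128 x 13 mm, lying along its own y on the near side of the bench; origin at its centre underneath. Leave alone.

How it is judged (in metres and radians):
On the way:
1. the block lies square, flat and still on the bed, flush on both fences (within about 2 mm and 2 degrees), with the fingers off it (x of terminal_block in the frame of squaring_plate between 0.0355 and 0.0395 m and y of terminal_block in the frame of squaring_plate between 0.0295 and 0.0335 m and z of terminal_block in the frame of squaring_plate between 0.006 and 0.0105 m and angle between the y axis of terminal_block and the y axis of squaring_plate, either way round below 0.035 rad and angle between terminal_block's own z axis and vertical below 0.04 rad and contact force between terminal_block and the fingers below 0.3 N and linear speed of terminal_block below 0.02 m/s), for 0.2 s.
At the end, for the whole second after the job is handed in: The block lies in the carrier's nest, upright and flat on its floor (underside within 2 mm of the floor), its origin within 7 mm of the nest's centre, its length along the nest's within 0.10 rad, at rest (horizontal distance between terminal_block and nest below 0.007 m and z of terminal_block in the frame of nest between -0.002 and 0.002 m and angle between the y axis of terminal_block and the y axis of carrier, either way round below 0.1 rad and angle between terminal_block's own z axis and vertical below 0.04 rad and linear speed of terminal_block below 0.02 m/s); the robot touches nothing.
It fails at once if the spool is moved by more than 15 mm or tipped over (distance of spool from where it was at the start of the episode above 0.015 m or angle between spool's own z axis and vertical above 0.5 rad).
It fails at once if the brass weight is moved by more than 15 mm or tipped over (distance of brass_weight from where it was at the start of the episode above 0.015 m or angle between brass_weight's own z axis and vertical above 0.5 rad).
It fails at once if the screwdriver is moved by more than 15 mm (distance of screwdriver from where it was at the start of the episode above 0.015 m).
It also fails if it takes over 67 s, if anything falls off the work surface, if the arm or the gripper's body presses on something with over 40 N, if the wrist force passes 120 N, or if a joint passes its speed limit or range.

ROBOT

A 6-joint arm with a two-finger parallel gripper is mounted at the origin on a cart in front of the work surface, level with it; the furniture and walls round the work are solid. World frame = base frame: x ahead of the robot, y to its left, z up, the work surface at z = 0. Lengths are in m, angles in degrees, forces in N, time in s.
With the tool pointing down it reaches from about 0.4 to 0.825 m from the base axis. Payload 7 kg.
Tool frame: the origin (TCP) lies on the centre line of the jaws, within the pads' length; the fingertips stand 19 mm ahead of it and the grasp point (between the pads) is the TCP (r.tip_extent is the distance from the TCP to the fingertips, in m); z points along the fingers, y is the line along which they close (so a half turn about z gives the same grasp; the last joint's range is limited). The gripper opens to 88 mm and grips with 3 to 60 N. Pads are 19 mm wide; open, the fingers measure 130 mm over their backs; the gripper's body (78 mm by 193 mm) begins 47 mm behind the grasp point.
Start: joints at [-48.925, 20.546, 0.682, 0, -70.136, -16.507], TCP at [0.281, -0.614, 0.246] pointing down, gripper open.
Joint ranges: [-176.03, 176.03], [-82.01, 121.73], [-58.28, 71.71], [-173.87, 95.51], [-174.79, -0.11], [-173.66, 173.66]. Speed limits (degrees/s): [136.94, 136.94, 172.46, 180, 180, 180].

INTERFACE

Orientations are given as [roll, pitch, yaw] about the fixed x, y, z axes, in that order (R = Rz(yaw) Ry(pitch) Rx(roll)).
In Python, from plant import r gives the robot as it stands. The module is installed in compiled form; this text tells all that it offers.
- The arm moves only by the tool jog_arm, never from a script. Its argument "deltas" is a list that holds one entry, the list of rows, each a list of 5 numbers: the opening, from -1 (shut) to 1 (fully open), then the shift along the world's x, y, z in cm, then the turn about the world's z in rad. In form: [[[claw, dx, dy, dz, turn], ...]]. A call has 1 to 8 rows; each row shifts and turns the commanded pose from where the row before left it; what a row does not reach is not made up. A row lasts 1/8 s, in which the tool goes at most 62.5 mm and 10.7 degrees, less where a joint would pass 70% of its speed; a pose out of reach is approached as far as the arm can. A call with a gripper value outside its range is refused whole. The fingers move at their own pace and stop on an object; "force" is the grip in N (left out, the last holds). Time passes only in rows, so rows that do not move let the fingers close. It gives the time, the measured TCP pose, the force, the opening and the grip force at its end, in the units of the state.
- r.get_state(): the state, without advancing time (a new reading comes with each control period).
- r.capture(name): name is "scene" or "top" or "wrist"; returns the picture (480x640x3 uint8, blue, green, red); there is no depth.
- r.camera_info(name): a dict with "fx", "fy", "cx", "cy" (pixels), "view" (4x4, takes a point from world to camera coordinates). Camera axes: x right, y up, looking along -z (the intrinsics and any distortion apply to the point x, -y, -z); pixel columns grow to the right and rows downward; lengths in m; the calibration is good to about 2 mm. The wrist camera is an equidistant fisheye: a pixel r from the principal point sees the ray r / f radians off the axis. A picture is of the moment at which its call begins: read the wrist's pose just before it. camera_info takes no time and is no camera call; for the wrist camera it gives the pose at the moment of the call.
- r.close_job(): hands the job in; it is judged then, once.
The state is a dict: "time_s": time; "joints": joint angles; "qd": joint speeds; "joint_torque": joint torques, N m; "tcp_pos": TCP position; "eef_rot": TCP orientation; "contact_force": force on the tool from outside, world axes, zero at the start; "moment": the same for the moment, N m; "gripper_width": finger opening in m; "gripper_force": force on a finger pad.
Only numpy, scipy, OpenCV 4.12 (cv2) and the standard library are available. Lean on these libraries where they do the work, as an engineer would, in place of code of your own. Each camera call takes 0.05 s, during which the arm holds its last target. There are 200 camera calls.

## Working session

There is one attempt and no reset: what is moved stays moved. The work goes in short steps, Python scripts to look and compute and a tool call to move; the robot and the scene stay as the last step left them, time stands still between calls to the robot, and variables do not carry over. Pictures are saved under pics/ and viewed, at most 10 in all, crops included, and the job is handed in when it is done.

Besides the shell and the picture viewer there is one more tool, called after ">>>" in YAML: its name, and indented under it one key for each argument. jog_arm: Moves the arm, as the interface text tells. Its arguments: {"type":"object","properties":{"deltas":{"type":"array"},"force":{"type":"number"}},"required":["deltas"]}

```bash
mkdir -p pics
python3 - <<'E'
from plant import r
import cv2
s=r.get_state();print(s)
for n in("scene","top"):
    cv2.imwrite(f"pics/{n}0.png",r.capture(n));print(n,r.camera_info(n))
E
```

```text
{'time_s': 0.0, 'joints': array([-4.89240491e+01,  2.05925630e+01,  6.35068302e-01, -2.03222899e-02,
       -7.01346896e+01, -1.65082993e+01]), 'qd': array([ 0.04664664,  0.00226061,  0.10593686,  0.00834406, -0.01346528,
        0.09376751]), 'joint_torque': array([ 2.41201858e-03, -5.82713914e+01,  2.93052810e+01,  6.99740499e+00,
        6.75927935e-03, -1.61017288e-04]), 'tcp_pos': array([ 0.28045872, -0.61349296,  0.24461912]), 'eef_rot': array([ 1.79906187e+02, -7.88042666e-03, -1.55439263e+02]), 'contact_force': array([-0.60770045,  0.74003136,  0.60467559]), 'moment': array([-0.00014322, -0.01973786,  0.00113791]), 'gripper_force': 0.0, 'gripper_width': 0.08763524010626594}
scene {'fx': 505.49918653989056, 'fy': 505.49918653989056, 'cx': 315.8972666503112, 'cy': 250.87910245889606, 'view': array([[-8.58385685e-01, -5.13004240e-01, -8.15652221e-04,
         3.74401654e-01],
       [ 2.75482286e-01, -4.62291545e-01,  8.42849950e-01,
        -2.45483567e-01],
       [-4.32762667e-01,  7.23265634e-01,  5.38148025e-01,
        -5.64523725e-01],
       [ 0.00000000e+00,  0.00000000e+00,  0.00000000e+00,
         1.00000000e+00]])}
top {'fx': 568.4898068219856, 'fy': 568.4898068219856, 'cx': 328.4579086043746, 'cy': 234.71857001347172, 'view': array([[ 0.00629581, -0.99980491,  0.01872194, -0.14803973],
       [ 0.9863906 ,  0.00928527,  0.16415654, -0.51793237],
       [-0.16429836,  0.01743365,  0.98625662, -0.88093394],
       [ 0.        ,  0.        ,  0.        ,  1.        ]])}
```

View pics/top0.png

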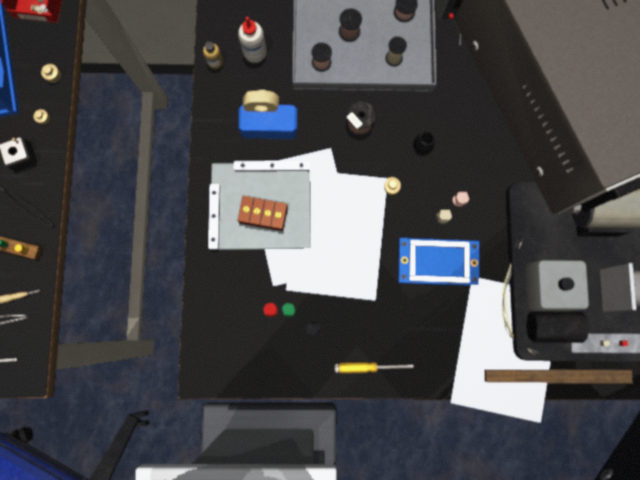

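View pics/scene0.png

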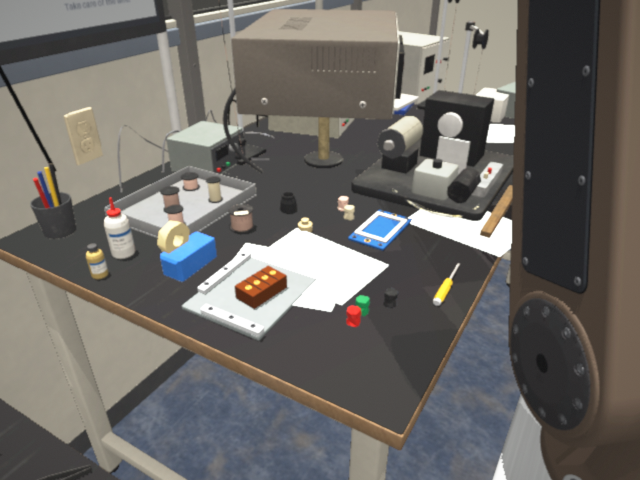

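Run:
```python
import cv2,numpy as np
t=cv2.imread("pics/top0.png");s=cv2.imread("pics/scene0.png")
def c(im,x,y,w,h,k):return cv2.resize(im[y:y+h,x:x+w],None,fx=k,fy=k,interpolation=cv2.INTER_CUBIC)
A=np.zeros((600,800,3),np.uint8)
A[0:300,0:360]=c(t,200,150,120,100,3)
A[0:300,360:720]=c(t,390,225,120,100,3)
A[300:600,0:420]=c(s,180,240,140,100,3)
A[300:600,420:720]=c(s,330,190,100,100,3)
cv2.imwrite("pics/c1.png",A)
```

```text
(no output)
```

View pics/c1.png

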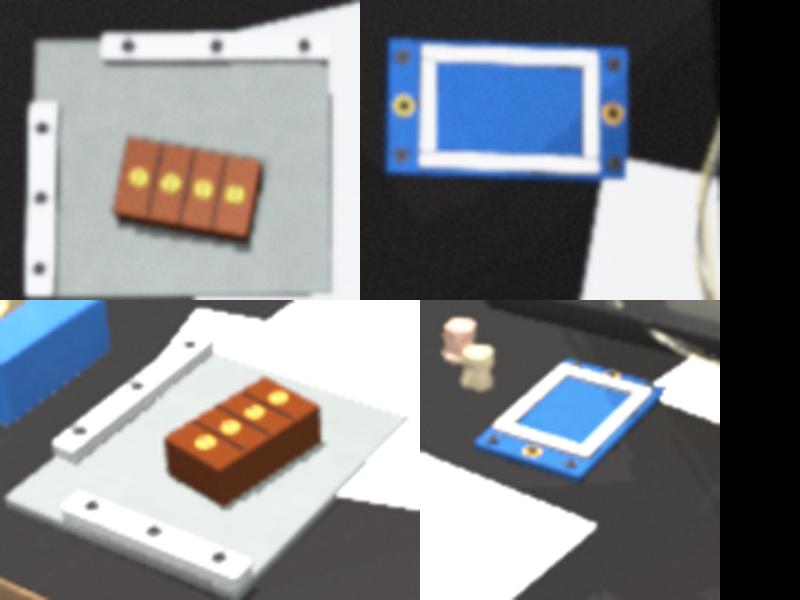

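```bash
cat > h.py <<'E'
import numpy as np
from plant import r
def ray(n,p,I=None):
    I=I or r.camera_info(n);V=I["view"];R=V[:3,:3];C=-R.T@V[:3,3]
    x=(p[0]-I["cx"])/I["fx"];y=(p[1]-I["cy"])/I["fy"]
    if n=="wrist":
        t=np.hypot(x,y);k=np.sin(t)/max(t,1e-9);d=np.array([x*k,-y*k,-np.cos(t)])
    else:d=np.array([x,-y,-1.])
    d=R.T@d;return C,d/np.linalg.norm(d)
def tri(rays):
    A=np.zeros((3,3));b=np.zeros(3)
    for C,d in rays:
        P=np.eye(3)-np.outer(d,d);A+=P;b+=P@C
    X=np.linalg.solve(A,b)
    return X,max(np.linalg.norm((np.eye(3)-np.outer(d,d))@(X-C)) for C,d in rays)
def atz(n,p,z,I=None):
    C,d=ray(n,p,I);return C+d*(z-C[2])/d[2]
E
python3 - <<'E'
from h import *
np.set_printoptions(precision=4,suppress=True)
def cv(p,o,q):return (o[0]+(p[0]-q[0]+.5)/3-.5,o[1]+(p[1]-q[1]+.5)/3-.5)
T1=lambda p:cv(p,(200,150),(0,0));T2=lambda p:cv(p,(390,225),(360,0))
S1=lambda p:cv(p,(180,240),(0,300));S2=lambda p:cv(p,(330,190),(420,300))
def go(n,tp,sp,T,S):
    for a,b in zip(tp,sp):
        X,e=tri([ray("top",T(a)),ray("scene",S(b))]);print(n,X,round(e,4))
go("screw",[(139,178),(170,183),(203,188),(235,194)],[(205,442),(230,427),(255,412),(278,398)],T1,S1)
go("far",[(128,46),(216,46),(304,46)],[(79,431),(137,386),(190,345)],T1,S1)
go("left",[(41,127),(40,198),(39,268)],[(91,506),(154,531),(219,557)],T1,S1)
go("carscrew",[(404,105),(612,114)],[(532,451),(613,374)],T2,S2)
go("base",[(388,38),(628,48),(626,178),(387,172)],[(477,440),(570,360),(662,388),(578,478)],T2,S2)
for p in [(34,40),(330,294)]:print("pl",atz("top",T1(p),.008))
for p in [(102,60),(329,62),(57,102),(57,296)]:print("fence in",atz("top",T1(p),.018))
for p in [(128,137),(262,159),(115,214),(247,238)]:print("blk",atz("top",T1(p),.034))
for p in [(437,60),(584,66),(583,155),(437,152),(420,43),(600,51),(600,175),(418,166)]:print("rim",atz("top",T2(p),.011))
E
```

```text
screw [ 0.5633 -0.0071  0.0356] 0.0012
screw [ 0.5604 -0.0244  0.0357] 0.0008
screw [ 0.5576 -0.0427  0.0353] 0.0006
screw [ 0.5546 -0.0603  0.035 ] 0.0007
far [0.643  0.0035 0.0195] 0.0011
far [ 0.6435 -0.0464  0.0197] 0.001
far [ 0.6441 -0.0963  0.0196] 0.001
left [0.5947 0.0503 0.0199] 0.0004
left [0.5542 0.0494 0.02  ] 0.0006
left [0.5146 0.0484 0.0198] 0.0006
carscrew [ 0.4843 -0.2724  0.0081] 0.0007
carscrew [ 0.4796 -0.3889  0.011 ] 0.0004
base [ 0.521  -0.2642  0.0095] 0.0006
base [ 0.5176 -0.4007  0.0063] 0.0001
base [ 0.4451 -0.3965  0.006 ] 0.0013
base [ 0.4472 -0.2626  0.0051] 0.001
pl [0.6484 0.0584 0.008 ]
pl [ 0.5027 -0.1131  0.008 ]
fence in [0.6341 0.0175 0.018 ]
fence in [ 0.6344 -0.1111  0.018 ]
fence in [0.6093 0.042  0.018 ]
fence in [0.4988 0.0378 0.018 ]
blk [ 0.5857 -0.0008  0.034 ]
blk [ 0.574 -0.075  0.034]
blk [0.5423 0.005  0.034 ]
blk [ 0.5296 -0.0676  0.034 ]
rim [ 0.509  -0.2912  0.011 ]
rim [ 0.5063 -0.3741  0.011 ]
rim [ 0.4561 -0.3719  0.011 ]
rim [ 0.4572 -0.2902  0.011 ]
rim [ 0.5186 -0.2818  0.011 ]
rim [ 0.5149 -0.3835  0.011 ]
rim [ 0.4451 -0.381   0.011 ]
rim [ 0.4493 -0.2795  0.011 ]
```

The pictures show the block at top-view pixel (263, 212), askew by about 10° from the fences. The carrier is at (440, 261), the spool at about (360, 118), the weight at (392, 185) and the screwdriver at (373, 367). Measured heights agree with the text to within 2 mm.

I'll shut the fingers and go to the near side of the block.

>>> jog_arm:
  deltas:
    - [[-1, 1.8, 4.8, 0, -0.06], [-1, 1.8, 4.8, 0, -0.06], [-1, 1.8, 4.8, 0, -0.06], [-1, 1.8, 4.8, 0, -0.06], [-1, 1.8, 4.8, 0, -0.06], [-1, 1.8, 4.8, 0, -0.06], [-1, 1.8, 4.8, 0, -0.05], [-1, 1.8, 4.8, 0, 0]]

```text
time_s: 1.1
tcp_pos: [0.4248, -0.2282, 0.2455]
eef_rot: [180.0, -0.0, -179.0]
contact_force: [0.6, -1.4, 0.6]
gripper_width: 0.0134
gripper_force: 0.0
```

>>> jog_arm:
  deltas:
    - [[-1, 1.8, 4.8, -1, 0], [-1, 1.8, 4.8, -1, 0], [-1, 1.8, 4.8, -1, 0], [-1, 1.8, 4.8, -1, 0], [-1, 0, 0, -2, 0], [-1, 0, 0, -2, 0], [-1, 0, 0, 0, 0], [-1, 0, 0, 0, 0]]

```text
time_s: 2.1
tcp_pos: [0.4969, -0.038, 0.1662]
eef_rot: [-180.0, 0.0, -178.9]
contact_force: [0.6, -0.6, 0.6]
gripper_width: 0.0004
gripper_force: 0.0
```

>>> jog_arm:
  deltas:
    - [[-1, 0, 0, -3, 0], [-1, 0, 0.1, -3, 0], [-1, 0, 0.1, -3, 0], [-1, 0, 0, -3, 0], [-1, 0, 0, -1, 0], [-1, 0, 0, -0.5, 0], [-1, 0, 0, 0, 0], [-1, 0, 0, 0, 0]]

```text
time_s: 3.1
tcp_pos: [0.4973, -0.0357, 0.0315]
eef_rot: [180.0, 0.1, -178.9]
contact_force: [-1.1, 0.0, 0.4]
gripper_width: 0.0003
gripper_force: 0.0
```

Run:
```python
from h import *
import cv2
s=r.get_state();print(s["tcp_pos"],s["contact_force"])
I=r.camera_info("wrist");cv2.imwrite("pics/w1.png",r.capture("wrist"));np.save("w1.npy",I,allow_pickle=True)
print(I)
```

```text
[ 0.49732006 -0.03571674  0.03151294] [-1.07567292  0.0359498   0.40669244]
{'fx': 371.64829954431775, 'fy': 371.64829954431775, 'cx': 317.722556523921, 'cy': 239.22266061498638, 'view': array([[-1.80882152e-02,  9.99836043e-01,  8.38462583e-04,
         4.51215428e-02],
       [-9.68257351e-01, -1.73078098e-02, -2.49355454e-01,
         4.58751908e-01],
       [-2.49300058e-01, -5.32224266e-03,  9.68411666e-01,
        -5.80446817e-02],
       [ 0.00000000e+00,  0.00000000e+00,  0.00000000e+00,
         1.00000000e+00]])}
```

View pics/w1.png

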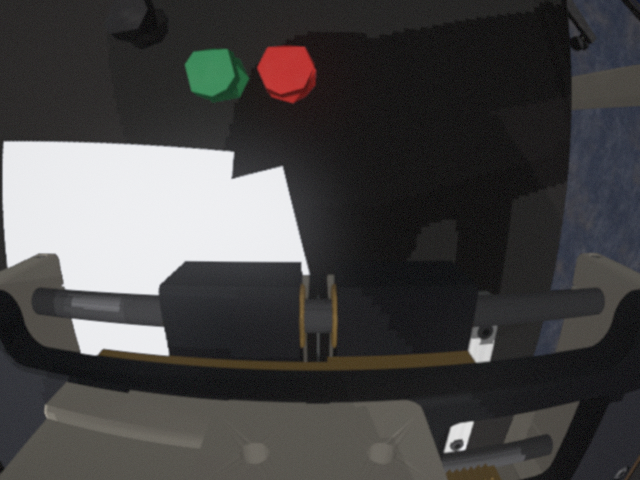

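The wrist view shows only the fingers and the sheet behind them, because the camera looks away from the block. The arm is clear, so I'll push +x.

>>> jog_arm:
  deltas:
    - [[-1, 1, 0, 0, 0], [-1, 1, 0, 0, 0], [-1, 0.9, 0, 0, 0], [-1, 0.9, 0, 0, 0], [-1, 0.9, 0, 0, 0], [-1, 0.9, 0, 0, 0], [-1, 0.9, 0, 0, 0], [-1, 0.5, 0, 0, 0]]

```text
time_s: 4.15
tcp_pos: [0.5671, -0.0359, 0.0305]
eef_rot: [-180.0, -0.0, -178.9]
contact_force: [-2.2, 0.2, 1.3]
gripper_width: 0.0006
gripper_force: 1.0
```

Run:
```python
from h import *
import cv2
s=r.get_state();print(s["tcp_pos"],s["contact_force"])
t=r.capture("top");q=r.capture("scene")
c=lambda im,x,y,w,h,k:cv2.resize(im[y:y+h,x:x+w],None,fx=k,fy=k,interpolation=cv2.INTER_CUBIC)
cv2.imwrite("pics/c2.png",np.hstack([c(t,200,140,130,120,3),c(q,180,240,130,120,3)]))
```

```text
[ 0.56714847 -0.03588446  0.03049164] [-2.21679615  0.23713962  1.28017155]
```

View pics/c2.png

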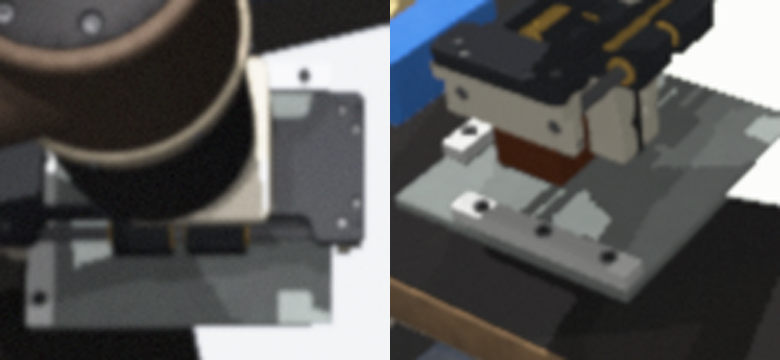

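The block is against the fingers and close to the far fence. I'll go on carefully and watch the force.

>>> jog_arm:
  deltas:
    - [[-1, 0.4, 0, 0, 0], [-1, 0.4, 0, 0, 0], [-1, 0.2, 0, 0, 0], [-1, 0.1, 0, 0, 0]]

```text
time_s: 4.75
tcp_pos: [0.5775, -0.0359, 0.0306]
eef_rot: [-180.0, -0.0, -178.9]
contact_force: [-2.3, 0.3, 1.4]
gripper_width: 0.0006
gripper_force: 1.1
```

>>> jog_arm:
  deltas:
    - [[-1, 0.1, 0, 0, 0], [-1, 0.1, 0, 0, 0]]

```text
time_s: 5.0
tcp_pos: [0.5796, -0.0359, 0.0306]
eef_rot: [180.0, -0.0, -178.9]
contact_force: [-1.6, 0.2, 1.3]
gripper_width: 0.0008
gripper_force: 0.9
```

>>> jog_arm:
  deltas:
    - [[-1, 0.1, 0, 0, 0], [-1, 0.1, 0, 0, 0]]

```text
time_s: 5.25
tcp_pos: [0.5816, -0.0359, 0.0306]
eef_rot: [-180.0, -0.0, -178.9]
contact_force: [-2.2, 0.1, 1.5]
gripper_width: 0.0005
gripper_force: 1.1
```

>>> jog_arm:
  deltas:
    - [[-1, 0.1, 0, 0, 0], [-1, 0.1, 0, 0, 0]]

```text
time_s: 5.5
tcp_pos: [0.5821, -0.036, 0.0303]
eef_rot: [-180.0, -0.2, -178.9]
contact_force: [-8.2, 2.5, 5.7]
gripper_width: 0.0004
gripper_force: 4.3
```

>>> jog_arm:
  deltas:
    - [[-1, 0.1, 0, 0, 0], [-1, 0, 0, 0, 0]]

```text
time_s: 5.75
tcp_pos: [0.582, -0.0361, 0.0301]
eef_rot: [-180.0, -0.3, -179.0]
contact_force: [-10.4, 2.3, 6.3]
gripper_width: 0.0006
gripper_force: 4.8
```

>>> jog_arm:
  deltas:
    - [[-1, -1, 0, 0, 0], [-1, -3, 0, 0, 0], [-1, -2, 0, 0, 0], [-1, 0, -3, 0, 0], [-1, 0, -4, 0, 0], [-1, 0, -1.6, 0, 0], [-1, 1, 0, 0, 0], [-1, 2, 0, 0, 0]]

```text
time_s: 6.75
tcp_pos: [0.5553, -0.1216, 0.0308]
eef_rot: [180.0, 0.0, -178.9]
contact_force: [0.3, 0.1, 0.8]
gripper_width: 0.0007
gripper_force: 0.0
```

>>> jog_arm:
  deltas:
    - [[-1, 2.5, 0, 0, 0], [-1, 2.5, 0, 0, 0], [-1, 1, 0, 0, 0], [-1, 0, 0, 0, 0], [-1, 0, 0, 0, 0]]

```text
time_s: 7.38
tcp_pos: [0.6138, -0.1216, 0.0304]
eef_rot: [180.0, -0.0, -178.9]
contact_force: [0.3, -1.1, -0.3]
gripper_width: 0.0006
gripper_force: 0.0
```

Run:
```python
from h import *
import cv2
s=r.get_state();print(s["tcp_pos"],s["contact_force"])
t=r.capture("top");q=r.capture("scene")
c=lambda im,x,y,w,h,k:cv2.resize(im[y:y+h,x:x+w],None,fx=k,fy=k,interpolation=cv2.INTER_CUBIC)
cv2.imwrite("pics/c3.png",np.hstack([c(t,200,140,130,120,3),c(q,180,240,130,120,3)]))
```

```text
[ 0.61375784 -0.12164057  0.0303874 ] [ 0.32464504 -1.11453346 -0.34535073]
```

View pics/c3.png

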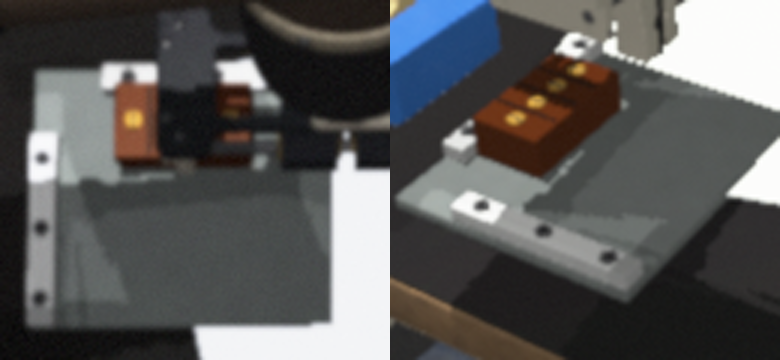

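The block now lies square on the far fence, with its left end (crop x 117) still clear of the left fence (crop x 57). I'll push it +y.

>>> jog_arm:
  deltas:
    - [[-1, 0, 1, 0, 0], [-1, 0, 1, 0, 0], [-1, -0.1, 1, 0, 0], [-1, 0, 0.8, 0, 0], [-1, 0, 0.8, 0, 0], [-1, 0, 0.6, 0, 0], [-1, 0, 0.4, 0, 0], [-1, 0, 0.3, 0, 0]]

```text
time_s: 8.48
tcp_pos: [0.6132, -0.063, 0.0305]
eef_rot: [-180.0, -0.0, -178.9]
contact_force: [-2.6, -3.7, 2.1]
gripper_width: 0.0005
gripper_force: 2.2
```

>>> jog_arm:
  deltas:
    - [[-1, 0, 0.2, 0, 0], [-1, 0, 0.2, 0, 0], [-1, 0, 0.1, 0, 0]]

```text
time_s: 8.85
tcp_pos: [0.6131, -0.0583, 0.0305]
eef_rot: [-180.0, -0.1, -178.9]
contact_force: [-2.1, -5.0, 2.2]
gripper_width: 0.0004
gripper_force: 2.5
```

>>> jog_arm:
  deltas:
    - [[-1, 0, 0.1, 0, 0], [-1, 0, 0.1, 0, 0]]

```text
time_s: 9.1
tcp_pos: [0.6131, -0.0564, 0.0305]
eef_rot: [-180.0, -0.1, -179.0]
contact_force: [-2.8, -4.5, 3.2]
gripper_width: 0.0001
gripper_force: 2.6
```

>>> jog_arm:
  deltas:
    - [[-1, 0, 0.1, 0, 0], [-1, 0, 0.1, 0, 0]]

```text
time_s: 9.35
tcp_pos: [0.613, -0.0544, 0.0305]
eef_rot: [-180.0, -0.1, -178.9]
contact_force: [-3.7, -5.0, 3.9]
gripper_width: 0.0005
gripper_force: 2.6
```

>>> jog_arm:
  deltas:
    - [[-1, 0, 0.1, 0, 0], [-1, 0, 0, 0, 0]]

```text
time_s: 9.6
tcp_pos: [0.613, -0.0533, 0.0305]
eef_rot: [-180.0, -0.1, -178.9]
contact_force: [-2.9, -3.9, 2.2]
gripper_width: 0.0004
gripper_force: 2.3
```

>>> jog_arm:
  deltas:
    - [[-1, 0, 0.1, 0, 0], [-1, 0, 0, 0, 0]]

```text
time_s: 9.85
tcp_pos: [0.613, -0.0523, 0.0305]
eef_rot: [-180.0, -0.1, -178.9]
contact_force: [-3.0, -5.1, 3.9]
gripper_width: 0.0003
gripper_force: 2.4
```

>>> jog_arm:
  deltas:
    - [[-1, 0, 0.1, 0, 0], [-1, 0, 0, 0, 0]]

```text
time_s: 10.1
tcp_pos: [0.613, -0.0514, 0.0305]
eef_rot: [-180.0, -0.1, -178.9]
contact_force: [-2.8, -4.2, 3.7]
gripper_width: 0.0002
gripper_force: 2.5
```

>>> jog_arm:
  deltas:
    - [[-1, 0, 0.1, 0, 0], [-1, 0, 0, 0, 0]]

```text
time_s: 10.35
tcp_pos: [0.613, -0.0504, 0.0305]
eef_rot: [-180.0, -0.1, -178.9]
contact_force: [-3.0, -3.9, 2.9]
gripper_width: 0.0007
gripper_force: 2.5
```

>>> jog_arm:
  deltas:
    - [[-1, 0, 0.1, 0, 0], [-1, 0, 0.1, 0, 0]]

```text
time_s: 10.6
tcp_pos: [0.6129, -0.0499, 0.0306]
eef_rot: [-179.9, -0.1, -178.9]
contact_force: [-0.6, -16.4, 2.6]
gripper_width: 0.0006
gripper_force: 8.8
```

>>> jog_arm:
  deltas:
    - [[-1, 0, 0.1, 0, 0], [-1, 0, 0, 0, 0]]

```text
time_s: 10.85
tcp_pos: [0.6129, -0.0499, 0.0307]
eef_rot: [-179.8, -0.1, -179.0]
contact_force: [-1.4, -19.0, 2.9]
gripper_width: 0.0005
gripper_force: 9.5
```

Run:
```python
from h import *
import cv2
s=r.get_state();print(s["tcp_pos"],s["contact_force"])
t=r.capture("top");q=r.capture("scene")
c=lambda im,x,y,w,h,k:cv2.resize(im[y:y+h,x:x+w],None,fx=k,fy=k,interpolation=cv2.INTER_CUBIC)
cv2.imwrite("pics/c4.png",np.hstack([c(t,200,140,100,120,4),c(q,180,240,100,120,4)]))
```

```text
[ 0.61288291 -0.04990703  0.03073596] [ -1.37801638 -18.95398238   2.90096463]
```

View pics/c4.png

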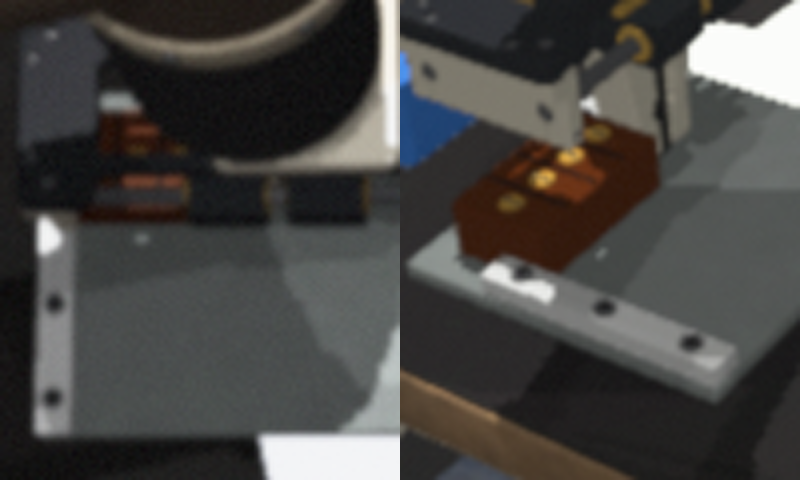

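The block's end is against the left fence, and the force jumped at the expected place. Next I'll back off and re-press it lightly on the far fence.

>>> jog_arm:
  deltas:
    - [[-1, 0, -2, 0, 0], [-1, -3, 0, 0, 0], [-1, -3, 0, 0, 0], [-1, 0, 4, 0, 0], [-1, 0, 3.5, 0, 0], [-1, 1.5, 0, 0, 0], [-1, 0.8, 0, 0, 0], [-1, 0, 0, 0, 0]]

```text
time_s: 11.95
tcp_pos: [0.5773, 0.0074, 0.0302]
eef_rot: [180.0, 0.0, -179.0]
contact_force: [0.5, 0.2, -0.4]
gripper_width: 0.0007
gripper_force: 0.0
```

>>> jog_arm:
  deltas:
    - [[-1, 0.2, 0, 0, 0], [-1, 0, 0, 0, 0]]

```text
time_s: 12.2
tcp_pos: [0.5785, 0.0076, 0.0305]
eef_rot: [180.0, -0.0, -179.0]
contact_force: [-0.5, 0.3, 0.1]
gripper_width: 0.0004
gripper_force: 0.0
```

>>> jog_arm:
  deltas:
    - [[-1, 0.2, 0, 0, 0], [-1, 0, 0, 0, 0]]

```text
time_s: 12.45
tcp_pos: [0.5807, 0.0081, 0.0306]
eef_rot: [180.0, 0.0, -178.9]
contact_force: [-0.1, -0.5, -0.4]
gripper_width: 0.0009
gripper_force: 0.0
```

>>> jog_arm:
  deltas:
    - [[-1, 0.1, 0, 0, 0], [-1, 0, 0, 0, 0]]

```text
time_s: 12.7
tcp_pos: [0.5812, 0.0081, 0.0305]
eef_rot: [-180.0, -0.0, -178.9]
contact_force: [-2.7, 0.3, 2.1]
gripper_width: 0.0004
gripper_force: 1.0
```

>>> jog_arm:
  deltas:
    - [[-1, 0.1, 0, 0, 0], [-1, 0, 0, 0, 0]]

```text
time_s: 12.95
tcp_pos: [0.5812, 0.008, 0.0303]
eef_rot: [-180.0, -0.1, -178.9]
contact_force: [-5.4, 0.8, 3.9]
gripper_width: 0.0004
gripper_force: 2.8
```

Flush on both fences. I'll retreat, open, turn a quarter and look.

>>> jog_arm:
  deltas:
    - [[-1, -1, 0, 0, 0], [-1, -4, 0, 1, 0], [-1, -4, -3, 4, 0.17], [-1, -2, -4, 4, 0.17], [1, 0, -4, 4, 0.18], [1, 0, -4, 4, 0.18], [1, 0, -2, 0, 0.18], [1, 0, 0, 0, 0.18]]

```text
time_s: 13.95
tcp_pos: [0.4735, -0.1624, 0.2003]
eef_rot: [-179.9, 0.1, -118.0]
contact_force: [-0.8, 0.4, -0.9]
gripper_width: 0.0346
gripper_force: 0.0
```

>>> jog_arm:
  deltas:
    - [[1, 0, 0, 0, 0.17], [1, 0, 0, 0, 0.17], [1, 0, 0, 0, 0.171], [1, 0, 0, 0, 0]]

```text
time_s: 14.45
tcp_pos: [0.4735, -0.1611, 0.1997]
eef_rot: [-180.0, -0.0, -89.0]
contact_force: [0.2, -0.4, 0.4]
gripper_width: 0.0751
gripper_force: 0.0
```

Run:
```python
from h import *
import cv2
s=r.get_state();print(s["tcp_pos"],s["eef_rot"],s["contact_force"],s["joints"])
t=r.capture("top");q=r.capture("scene");cv2.imwrite("pics/t5.png",t);cv2.imwrite("pics/s5.png",q)
c=lambda im,x,y,w,h,k:cv2.resize(im[y:y+h,x:x+w],None,fx=k,fy=k,interpolation=cv2.INTER_CUBIC)
cv2.imwrite("pics/c5.png",np.hstack([c(t,200,150,100,110,4),c(q,180,240,100,110,4)]))
```

```text
[ 0.4734709  -0.16110452  0.19965569] [-1.79953220e+02 -1.54061419e-03 -8.89746604e+01] [ 0.15173885 -0.38083742  0.4433217 ] [ 3.76210369e+00  6.09924463e+00 -2.48343046e+01  4.40017272e-03
 -5.90197980e+01 -2.73902690e+00]
```

View pics/c5.png

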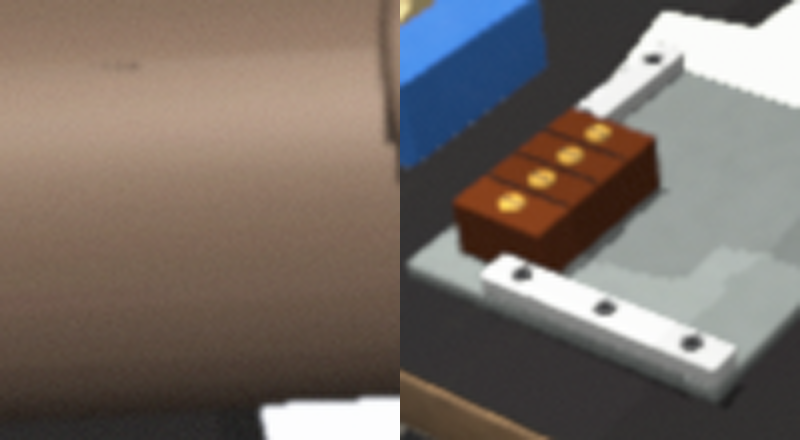

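Run:
```python
from h import *
a=np.deg2rad(1.);R=np.array([[np.cos(a),-np.sin(a)],[np.sin(a),np.cos(a)]]);o=np.array([.5757,-.0276])
f=lambda p,z:(R.T@(atz("scene",(180+(p[0]-400+.5)/4-.5,240+(p[1]+.5)/4-.5),z)[:2]-o)*1e3).round(1)
P=[f(p,.0354) for p in [(511,203),(543,178),(570,155),(598,132)]];print(P,np.mean(P,0),(P[0]-P[3]))
print([f(p,.0197) for p in [(522,274),(604,308),(691,343),(652,58)]])
```

```text
[array([39.1, 59.3]), array([38.8, 40.3]), array([39.4, 22.6]), array([39.7,  4.2])] [39.25 31.6 ] [-0.6 55.1]
[array([21.1, 77. ]), array([-18.7,  77.4]), array([-58.7,  77.3]), array([ 69.9, -70.7])]
```

The block reads at (37.8, 31.8) mm in the plate frame and is square to 0.01 rad, so milestone 1 holds. The scene crop shows it flush against both fences, with its screws at about (511,203) to (598,132). I'll refine the carrier and block positions with the wrist camera.

>>> jog_arm:
  deltas:
    - [[1, 0.4, -3, 0, 0], [1, 0.4, -4, 0, 0], [1, 0, -3, 0, 0], [1, 0, 0, 0, 0], [1, 0, 0, 0, 0]]

```text
time_s: 15.18
tcp_pos: [0.4814, -0.261, 0.1994]
eef_rot: [180.0, 0.0, -89.0]
contact_force: [-0.7, 0.4, 0.5]
gripper_width: 0.0874
gripper_force: 0.0
```

```bash
cat > w.py <<'E'
from h import *
import cv2,sys
I=r.camera_info("wrist");im=r.capture("wrist");cv2.imwrite(sys.argv[1],im);np.save(sys.argv[1]+".npy",I,allow_pickle=True)
h=cv2.cvtColor(im,cv2.COLOR_BGR2HSV)
def blobs(m,z,lo):
    n,l,st,c=cv2.connectedComponentsWithStats(m.astype(np.uint8))
    for i in range(1,n):
        if st[i,4]>lo:
            # geometric centroid / min rect on the plane z
            ct=max(cv2.findContours((l==i).astype(np.uint8),0,2)[0],key=cv2.contourArea)
            w=np.array([atz("wrist",p[0],z,I)[:2] for p in ct],np.float32)*1e3
            print(st[i].tolist(),c[i].round(1),atz("wrist",c[i],z,I).round(4),"rect",cv2.minAreaRect(w))
E
cat > w1.py <<'E'
from w import *
print("blue");blobs((h[...,0]>98)&(h[...,0]<125)&(h[...,1]>120)&(h[...,2]>60),.006,800)
print("yellow");blobs((h[...,0]>15)&(h[...,0]<35)&(h[...,1]>90)&(h[...,2]>90),.034,15)
E
python3 w1.py pics/w2.png
```

```text
blue
[273, 65, 90, 153, 2564] [316.9 130.9] [ 0.4831 -0.3412  0.006 ] rect ((482.9521484375, -332.8145446777344), (135.722412109375, 76.59684753417969), 88.24837493896484)
[287, 94, 61, 94, 5214] [316.9 140.5] [ 0.483  -0.3327  0.006 ] rect ((482.96490478515625, -332.5483703613281), (82.84429931640625, 50.677547454833984), 88.26345825195312)
yellow
[506, 0, 14, 33, 111] [512.3  14. ] [ 0.3076 -0.4637  0.034 ] rect ((307.7769775390625, -462.6088562011719), (12.282145500183105, 32.24787902832031), 1.1310709714889526)
[508, 36, 7, 11, 31] [511.5  41.5] [ 0.3102 -0.4354  0.034 ] rect ((310.2035217285156, -434.9193420410156), (11.091370582580566, 5.357193470001221), 75.84473419189453)
[517, 39, 4, 11, 18] [519.2  43.9] [ 0.3019 -0.4347  0.034 ] rect ((302.6754455566406, -434.5554504394531), (9.981432914733887, 3.280778169631958), 87.24945068359375)
[509, 48, 15, 16, 50] [517.5  55.5] [ 0.3043 -0.4229  0.034 ] rect ((304.3821105957031, -421.4453125), (20.492149353027344, 9.587708473205566), 60.3697395324707)
[315, 70, 12, 12, 79] [320.1  75.6] [ 0.4812 -0.3861  0.034 ] rect ((481.451538085
[... 225 characters left out ...]
305176), 0.8681567311286926)
[478, 259, 17, 37, 462] [485.9 277.2] [ 0.3224 -0.2153  0.034 ] rect ((322.35552978515625, -215.16055297851562), (14.199433326721191, 36.47232437133789), 1.2455706596374512)
[117, 295, 9, 39, 164] [120.  314.7] [ 0.6793 -0.1679  0.034 ] rect ((679.236328125, -168.78375244140625), (43.625450134277344, 8.544562339782715), 83.8157958984375)
[515, 302, 4, 21, 62] [516.5 312.5] [ 0.2791 -0.1765  0.034 ] rect ((279.234619140625, -177.06402587890625), (3.6225945949554443, 22.573265075683594), 13.516155242919922)
[468, 472, 4, 8, 18] [469.9 475.9] [0.2738 0.0715 0.034 ] rect ((273.8299560546875, 71.02095031738281), (3.452669382095337, 16.22062873840332), 6.3318190574646)
```

>>> jog_arm:
  deltas:
    - [[1, 2, 5, 0, 0], [1, 2, 5, 0, 0], [1, 2, 5, 0, 0], [1, 2, 5, 0, 0], [1, 2, 5, 0, 0], [1, 2, 5, 0, 0], [1, 1, 4, 0, 0], [1, 0, 0, 0, 0]]

```text
time_s: 16.23
tcp_pos: [0.6117, 0.0825, 0.1994]
eef_rot: [-180.0, 0.0, -88.7]
contact_force: [-0.2, 0.0, 0.6]
gripper_width: 0.0875
gripper_force: 0.0
```

```bash
python3 w1.py pics/w3.png; python3 -c "
from plant import r
s=r.get_state();print(s['tcp_pos'],s['eef_rot'])"
```

```text
blue
[162, 23, 67, 118, 6098] [198.6  81.3] [ 0.723  -0.0453  0.006 ] rect ((727.8126831054688, -46.8026237487793), (63.2854118347168, 110.81419372558594), 0.2657303810119629)
yellow
[589, 0, 14, 16, 194] [595.7   7.1] [ 0.3305 -0.1591  0.034 ] rect ((329.6661376953125, -159.04783630371094), (24.00798988342285, 17.210908889770508), 17.280778884887695)
[311, 92, 13, 14, 107] [317.3  98.4] [ 0.6142 -0.0234  0.034 ] rect ((614.4584350585938, -23.329792022705078), (9.848087310791016, 9.949995040893555), 45.31787109375)
[311, 114, 13, 13, 117] [317.1 120.2] [ 0.614  -0.0054  0.034 ] rect ((614.0722045898438, -5.53629207611084), (9.691643714904785, 9.880228042602539), 1.2232398986816406)
[311, 136, 12, 13, 131] [316.6 142.2] [0.614  0.0127 0.034 ] rect ((614.0863037109375, 12.534673690795898), (8.919054985046387, 9.834210395812988), 1.224656581878662)
[311, 158, 12, 13, 130] [316.5 164.1] [0.6137 0.0306 0.034 ] rect ((613.7006225585938, 30.574190139770508), (8.972184181213379, 9.857070922851562), 1.2198796272277832)
[64, 186, 27, 30, 469] [ 79.1 199.4] [0.8409 0.0593 0.034 ] rect ((842.881
[... 977 characters left out ...]
159 0.034 ] rect ((412.798828125, 215.89002990722656), (23.48993492126465, 4.745526313781738), 0.7520191669464111)
[284, 355, 196, 14, 712] [379.3 363.5] [0.5486 0.2177 0.034 ] rect ((541.8197021484375, 218.6092529296875), (199.12037658691406, 6.9782586097717285), 1.5239945650100708)
[480, 355, 16, 5, 29] [486.  357.3] [0.4337 0.2167 0.034 ] rect ((431.47882080078125, 216.4723358154297), (18.166004180908203, 4.688134670257568), 1.4257235527038574)
[467, 448, 7, 32, 98] [470.3 465.8] [0.4081 0.3911 0.034 ] rect ((409.057373046875, 387.3480224609375), (7.814732551574707, 69.74895477294922), 13.961214065551758)
[0.61126443 0.08104685 0.1994199 ] [ 1.79984873e+02 -5.27601733e-04 -8.87629001e+01]
```

Both measurements hold against the given sizes: the carrier base is 135.7 × 76.6 mm and the screw pitch is 18.0 mm. The nest is at (0.483, -0.3327) with yaw -1.75°, and the block is at (0.614, 0.0036). I'll grasp now.

>>> jog_arm:
  deltas:
    - [[1, 0.25, -3, -2, 0], [1, 0, -3, -3, 0], [1, 0, -1.8, -3, 0], [1, 0, 0, -3, 0], [1, 0, 0, -2, 0], [1, 0, 0, -1, 0], [1, 0, 0, 0, 0], [1, 0, 0, 0, 0]]

```text
time_s: 17.27
tcp_pos: [0.6146, 0.0009, 0.0607]
eef_rot: [-179.9, 0.0, -88.9]
contact_force: [0.1, 0.1, 0.0]
gripper_width: 0.0879
gripper_force: 0.0
```

>>> jog_arm:
  deltas:
    - [[1, -0.05, 0.25, -1, 0], [1, 0, 0, -0.7, 0], [1, 0, 0, -0.35, 0], [1, 0, 0, 0, 0]]

```text
time_s: 17.77
tcp_pos: [0.6133, 0.0033, 0.0386]
eef_rot: [180.0, -0.0, -88.9]
contact_force: [-0.3, 0.1, -0.1]
gripper_width: 0.088
gripper_force: 0.0
```

>>> jog_arm:
  deltas:
    - [[-0.1, 0, 0, 0, 0], [-0.1, 0, 0, 0, 0], [-0.1, 0, 0, 0, 0], [-0.1, 0, 0, 0, 0], [-0.1, 0, 0, 0, 0], [-0.1, 0, 0, 0, 0]]
  force: 15

```text
time_s: 18.52
tcp_pos: [0.6137, 0.0034, 0.0392]
eef_rot: [-180.0, 0.0, -88.9]
contact_force: [0.8, -0.7, 1.2]
gripper_width: 0.0442
gripper_force: 15.0
```

>>> jog_arm:
  deltas:
    - [[-0.1, 0, 0, 2, 0], [-0.1, 0, 0, 3, 0], [-0.1, 0, 0, 3, 0], [-0.1, -2, -5, 1, -0.045], [-0.1, -2, -5, 0, 0], [-0.1, -2, -5, 0, 0], [-0.1, -2, -5, 0, 0], [-0.1, -2, -5, 0, 0]]

```text
time_s: 19.52
tcp_pos: [0.5125, -0.248, 0.129]
eef_rot: [180.0, 0.0, -91.5]
contact_force: [1.2, -0.3, -1.7]
gripper_width: 0.0443
gripper_force: 15.0
```

>>> jog_arm:
  deltas:
    - [[-0.1, -2, -5, 0, 0], [-0.1, -1, -3, 0, 0], [-0.1, 0, -0.6, 0, 0], [-0.1, 0, 0, -2, 0], [-0.1, 0, 0, -1, 0], [-0.1, 0, 0, 0, 0], [-0.1, 0, 0, 0, 0]]

```text
time_s: 20.4
tcp_pos: [0.4841, -0.3324, 0.0996]
eef_rot: [-180.0, -0.0, -91.4]
contact_force: [0.6, -0.2, -1.1]
gripper_width: 0.044
gripper_force: 15.0
```

```bash
cat > w2.py <<'E'
from w import *
s=r.get_state();print(s["tcp_pos"],s["eef_rot"],s["contact_force"],s["gripper_width"])
cv2.imwrite("pics/s6.png",r.capture("scene"))
E
python3 w2.py pics/w4.png
python3 - <<'E'
import cv2,numpy as np
a=cv2.imread("pics/w4.png");b=cv2.imread("pics/s6.png")[130:330,290:440]
cv2.imwrite("pics/c6.png",np.hstack([cv2.resize(a[0:400,160:480],(400,500)),cv2.resize(b,(375,500),interpolation=2)]))
E
```

```text
[ 0.48418222 -0.33251028  0.09972959] [-1.79953398e+02 -2.20705623e-02 -9.14480170e+01] [-0.81095508 -0.78247147 -0.51624439] 0.044307076646270246
```

View pics/c6.png

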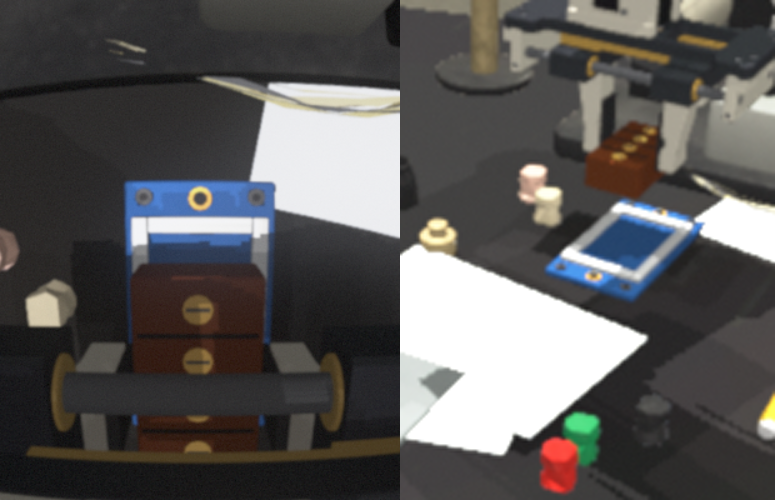

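The block is held level and in line with the nest (in the wrist view its screws at x≈198 line up with the carrier's ring at x≈200). I'll lower it.

>>> jog_arm:
  deltas:
    - [[-0.1, -0.1, 0, -1.5, 0], [-0.1, 0, 0, -1.5, 0], [-0.1, 0, 0, -1.3, 0], [-0.1, 0, 0, -0.6, 0], [-0.1, 0, 0, -0.5, 0], [-0.1, 0, 0, -0.3, 0], [-0.1, 0, 0, 0, 0]]

```text
time_s: 21.38
tcp_pos: [0.4826, -0.3327, 0.0421]
eef_rot: [-180.0, -0.0, -91.5]
contact_force: [-0.1, -1.0, -2.7]
gripper_width: 0.0444
gripper_force: 15.0
```

>>> jog_arm:
  deltas:
    - [[-0.1, 0, 0, -0.2, 0], [-0.1, 0, 0, -0.1, 0], [-0.1, 0, 0, 0, 0]]

```text
time_s: 21.75
tcp_pos: [0.4826, -0.3327, 0.0391]
eef_rot: [-180.0, -0.0, -91.5]
contact_force: [-0.0, -0.3, -2.0]
gripper_width: 0.0443
gripper_force: 15.0
```

>>> jog_arm:
  deltas:
    - [[-0.1, 0, 0, -0.1, 0], [-0.1, 0, 0, 0, 0]]

```text
time_s: 22.0
tcp_pos: [0.4825, -0.3326, 0.038]
eef_rot: [180.0, 0.0, -91.5]
contact_force: [-0.3, 0.2, -1.0]
gripper_width: 0.0437
gripper_force: 15.0
```

>>> jog_arm:
  deltas:
    - [[-0.1, 0, 0, -0.1, 0], [-0.1, 0, 0, 0, 0]]

```text
time_s: 22.25
tcp_pos: [0.4827, -0.3327, 0.0372]
eef_rot: [-180.0, -0.0, -91.5]
contact_force: [0.0, -0.0, -1.7]
gripper_width: 0.0437
gripper_force: 15.0
```

One more millimetre until it touches the floor, then open.

>>> jog_arm:
  deltas:
    - [[-0.1, 0, 0, -0.1, 0], [-0.1, 0, 0, 0, 0]]

```text
time_s: 22.5
tcp_pos: [0.4827, -0.3327, 0.0371]
eef_rot: [-180.0, -0.0, -91.5]
contact_force: [-2.4, 2.6, 10.0]
gripper_width: 0.0435
gripper_force: 15.0
```

Touched the floor. Next: release, rise, and step aside (+y) to view it with the wrist camera.

>>> jog_arm:
  deltas:
    - [[0.3, 0, 0, 0, 0], [0.3, 0, 0, 0, 0], [0.6, 0, 0, 0, 0], [0.6, 0, 0, 0, 0], [0.6, 0, 0, 2, 0], [0.6, 0, 0, 3, 0], [0.6, 0, 0, 4, 0], [0.6, 0, 2, 4, 0]]

```text
time_s: 23.5
tcp_pos: [0.4824, -0.3131, 0.167]
eef_rot: [180.0, -0.0, -91.6]
contact_force: [0.5, 0.3, 0.0]
gripper_width: 0.0702
gripper_force: 0.0
```

>>> jog_arm:
  deltas:
    - [[0.6, 0, 3, 3, 0], [0.6, 0, 2, 0, 0], [0.6, 0, 0, 0, 0], [0.6, 0, 0, 0, 0]]

```text
time_s: 24.0
tcp_pos: [0.4825, -0.2628, 0.1959]
eef_rot: [180.0, -0.0, -91.5]
contact_force: [-0.1, -0.4, 0.4]
gripper_width: 0.0703
gripper_force: 0.0
```

```bash
cat > w3.py <<'E'
from w import *
blobs((h[...,0]>15)&(h[...,0]<35)&(h[...,1]>90)&(h[...,2]>90)&(np.abs(np.arange(640)-317)<40)[None],.032,15)
q=r.capture("scene")[170:290,320:430]
cv2.imwrite("pics/c7.png",np.hstack([cv2.resize(im[30:230,220:420],(400,400)),cv2.resize(q,(366,400),interpolation=2)]))
E
python3 w3.py pics/w5.png
```

```text
[309, 72, 13, 11, 78] [315.   77.1] [ 0.4811 -0.3865  0.032 ] rect ((481.1411437988281, -386.5599060058594), (8.442098617553711, 9.642733573913574), 88.36504364013672)
[309, 104, 13, 13, 137] [315.1 110. ] [ 0.4818 -0.3591  0.032 ] rect ((481.8667907714844, -359.0985412597656), (9.880345344543457, 9.635944366455078), 88.45497131347656)
[309, 126, 13, 13, 135] [315.1 132. ] [ 0.4823 -0.341   0.032 ] rect ((482.3487854003906, -341.07647705078125), (9.79874324798584, 9.66158676147461), 88.41433715820312)
[309, 148, 13, 13, 138] [315.1 154. ] [ 0.4827 -0.3231  0.032 ] rect ((482.835205078125, -323.1336669921875), (9.790237426757812, 9.707843780517578), 88.43008422851562)
[309, 170, 13, 13, 133] [315.2 176.1] [ 0.4832 -0.3051  0.032 ] rect ((483.3286437988281, -305.1441345214844), (9.850271224975586, 9.775906562805176), 88.431884765625)
[309, 204, 12, 11, 45] [314.7 208.8] [ 0.4843 -0.278   0.032 ] rect ((484.5003662109375, -277.8077697753906), (8.39453411102295, 9.092613220214844), 88.4510269165039)
```

View pics/c7.png

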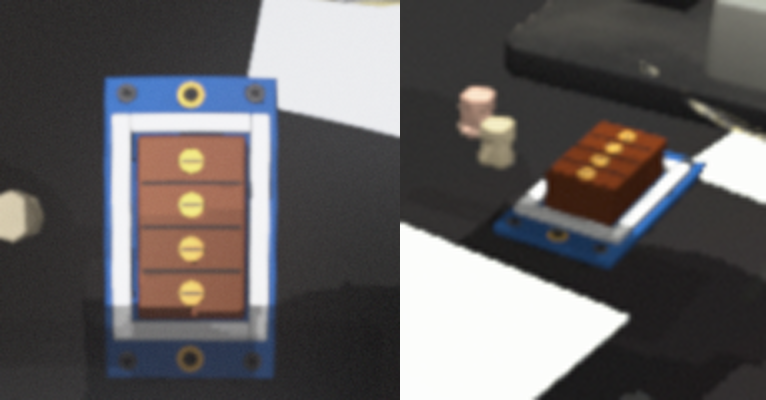

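The block sits flat and centred in the nest. It measures (0.4825, -0.332) against the nest at (0.483, -0.3327), with yaw -1.55° against -1.75°, and both views show an even gap round it. I'll hand in the job.

```bash
python3 -c "
from plant import r
print(r.close_job())"
```

```text
the job is handed in; nothing more can be done
None
```

I squared the block on both fences, then set it flat in the carrier nest, within about 1 mm of the centre by the wrist camera. I kept clear of the spool, weight and screwdriver, and handed the job in at about 24 s of the 67 s allowed; the hand-in gave no verdict.

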